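# Tip the batteries out of their tilt-out bin

### The arm

A 6-joint arm with a two-finger parallel gripper is mounted at the origin on a cart in front of the work surface, level with it; the furniture and walls round the work are solid. World frame = base frame: x ahead of the robot, y to its left, z up, the work surface at z = 0. Lengths are in mm, angles in rad, forces in N, time in s.
With the tool pointing down it reaches from about 275 to 750 mm from the base axis. Payload 10.2 kg.
Tool frame: the origin (TCP) lies midway between the tips of the shut fingers; the grasp point (between the pads) lies 19 mm behind it (ctrl.tcp_to_grasp is the z of the grasp point in the tool frame, in mm); z points along the fingers, y is the direction in which the jaws open and shut (so a half turn about z gives the same grasp; the last joint's range is limited). The gripper opens to 85 mm and grips with 20 to 120 N. Pads are 22 mm wide; open, the fingers measure 114 mm over their backs; the gripper's body (76 mm by 85 mm) begins 54 mm behind the grasp point. The pads swing forward as they close: fully open they stand 13 mm farther back than shut.
Start: joints at [-1.459, 0.313, 1.498, -0, 1.331, -0.223], TCP at [172.492, -495.861, 231.294] pointing down, gripper open.
Joint ranges: [-2.94, 2.94], [-0.97, 2.17], [0.19, 2.56], [-1.23, 4.37], [0.02, 3.11], [-2.88, 2.88]. Speed limits (rad/s): [2.39, 2.39, 3.01, 3.14, 3.14, 3.14].

### API

Orientations are given as a unit quaternion [w, x, y, z].
In Python, from rig import sensors, capture, order, ctrl gives the robot as it stands. The module is installed in compiled form; this text tells all that it offers.
- The arm moves only by the tool play_rows, never from a script. Its argument "deltas" is a list of rows, each a list of 7 numbers: the shift along the world's x, y, z in units of 40 mm (1.0 is 40 mm), then the turn, a rotation vector about the world's x, y, z in units of 6 degrees (1.0 is 6 degrees), then the opening, from -1 (shut) to 1 (fully open). A call has 1 to 8 rows; each row shifts and turns the commanded pose from where the row before left it; what a row does not reach is not made up. A row lasts 1/12 s, in which the tool goes at most 41.7 mm and 7.16 degrees, less where a joint would pass 70% of its speed; a pose out of reach is approached as far as the arm can. A call is refused whole if a number of a shift passes 1 or a number of a turn 1, either way. A call with a gripper value outside its range is refused whole. The fingers move at their own pace and stop on an object; "squeeze" is the grip in N (left out, the last holds). Time passes only in rows, so rows that do not move let the fingers close. It gives the time, the measured TCP pose, the force and the opening at its end, in the units of the state.
- sensors.sense(): the state, without advancing time (a new reading comes with each control period).
- capture(name): name is "side" or "top" or "wrist"; returns a dict with "pixels" (480x640x3 uint8, red, green, blue), "z_map" (480x640 float32, mm along the optical axis (not along the pixel's ray), 0 where there is no reading), "fx", "fy", "cx", "cy" (pixels), "eye" and "rotation" of the camera in the world; the wrist camera has in their place "tool_from_camera" (4x4, takes a point from camera to tool coordinates, whose origin is the TCP and whose axes are the flange's). Camera axes: x right, y down, z forward; pixel columns grow to the right and rows downward; lengths in mm; the calibration is good to about 2 mm. A picture is of the moment at which its call begins: read the wrist's pose just before it.
- order.finish_job(): hands the job in, once; it reports no verdict.
The state is a dict: "time_s": time; "joints": joint angles; "dq": joint speeds; "tau": joint torques, N m; "eef_pos": TCP position; "ee_rot": TCP orientation; "force": force on the tool from outside, world axes, zero at the start; "wrist_torque": the same for the moment, N m; "grip_width": opening from 0.0 (shut) to 1.0 (fully open).
Only numpy, scipy, OpenCV 4.12 (cv2) and the standard library are available. Lean on these libraries where they do the work, as an engineer would, in place of code of your own. Each camera call takes 0.05 s, during which the arm holds its last target. There are 200 camera calls.

### The job

Two small tilt-out bins stand side by side on the bench, each with a catch tray in front. Take the one that holds the two battery cells by the bar on its side, pull it forward and over to its stop so that both cells tip out into its tray, and leave it standing tipped. Leave the other bin, the one with the stones, as it is.

Things in the scene. Friction and masses are not known exactly. Their poses are not given: they have to be found in the camera images.
- battery_stand: Grey fixed stand of the bin with the batteries; its twin, left or right of it, holds the stones. Origin on the bench below the pivot, mid-width; z up, -x to the front (towards the robot within 7 degrees). Pivot axis along y at z = 150 mm. Bin and posts: y within +-55 mm. Catch tray fixed in front: x -200 to -15 mm, y +-75 mm, 4 mm walls, rim 42 mm high.
- battery_handle (a point): Grip point on the axis of the battery bin's pull bar, a round steel bar 12 mm thick parallel to the stand's y, sticking out of the bin's upper front corner on the stand's -y side, free from y = -51 to -119 mm, then an 18 mm black ball. The point is at y = -100, 100 mm from the pivot: x = -100 sin(0.349+q), z = 150 + 100 cos(0.349+q) mm in the stand's frame, q = joint battery_bin.
- battery_bin (a joint): Tilt (rad) of the bin with the batteries: 0 = closed (start), grows as its top swings forward and down, 1.95 = stop, front wall 42 degrees down as a chute over the tray; the bar goes from 244 to 83 mm high and must turn between the fingers. Light friction: 1 to 4 N at the bar; past the balance point (about 0.9 or later) it may fall forward by itself, and it stays at the stop.
- cell_0: One of two identical battery cells, a red and white cylinder 15 mm in diameter and 50 mm long (axis along its own y), 23 g; origin at its middle. Both start lying loose on the floor of battery_bin.
- cell_1: One of two identical battery cells, a red and white cylinder 15 mm in diameter and 50 mm long (axis along its own y), 23 g; origin at its middle. Both start lying loose on the floor of battery_bin.
- stone_bin (a joint): Tilt in rad of the other bin, of the same shape, which holds two stones: starts at 0 and must stay there.

How it is judged (in metres and radians):
At the end, for the whole second after the job is handed in: The battery bin stands tipped forward at its stop (at least 1.80 of 1.95 rad), both cells lie at rest inside its catch tray (middles within the tray's walls and below its rim), and the bin with the stones is still closed (under 0.15 rad) (value of joint battery_bin above 1.8 rad and x of cell_0 in the frame of battery_stand between -0.198 and -0.017 m and y of cell_0 in the frame of battery_stand between -0.073 and 0.073 m and z of each of cell_0, cell_1 in the frame of battery_stand below 0.042 m and linear speed of each of cell_0, cell_1 below 0.03 m/s and x of cell_1 in the frame of battery_stand between -0.198 and -0.017 m and y of cell_1 in the frame of battery_stand between -0.073 and 0.073 m and value of joint stone_bin below 0.15 rad); the robot touches nothing.
It fails at once if the bin with the stones is tilted (more than 0.3 rad) (value of joint stone_bin above 0.3 rad).
It also fails if it takes over 42 s, if anything falls off the work surface, if the arm or the gripper's body presses on something with over 40 N, if the wrist force passes 120 N, or if a joint passes its speed limit or range.

## Working session

There is one attempt and no reset: what is moved stays moved. The work goes in short steps, Python scripts to look and compute and a tool call to move; the robot and the scene stay as the last step left them, time stands still between calls to the robot, and variables do not carry over. Pictures are saved under pics/ and viewed, about 8 in all and at most 12, crops included, and the job is handed in when it is done.

Besides the shell and the picture viewer there is one more tool, called after "Emit:" as name(argument=value, ...), one argument or row to a line, values as JSON. play_rows: Moves the arm, as the interface text tells. Its arguments: {"type":"object","properties":{"deltas":{"type":"array","items":{"type":"array","items":{"type":"number"}}},"squeeze":{"type":"number"}},"required":["deltas"]}

```bash
mkdir -p pics; cat > h.py <<'E'
import numpy as np, cv2
from rig import sensors, capture, order, ctrl
def snap(n,f):
    c=capture(n); cv2.imwrite('pics/'+f,cv2.cvtColor(c['pixels'],cv2.COLOR_RGB2BGR)); np.save('pics/'+f[:-4]+'.npy',c,allow_pickle=True); return c
def pts(c):
    v,u=np.mgrid[0:480,0:640]; z=c['z_map']
    p=np.stack([(u-c['cx'])/c['fx']*z,(v-c['cy'])/c['fy']*z,z],-1)
    return p@np.array(c['rotation']).T+np.array(c['eye'])
E
python3 - <<'E'
from h import *
a=snap('top','t0.png');b=snap('side','s0.png')
for c in(a,b): print(c['eye'],np.round(c['rotation'],3).tolist(),c['fx'],c['cx'],c['cy'])
s=sensors.sense();print(s['eef_pos'],s['ee_rot'],s['time_s'],ctrl.tcp_to_grasp)
E
```

```text
[ 498.81947521  152.94947513 1059.2638213 ] [0.066, -0.694, 0.714, -0.06] 449.5115779816649 318.4715131382128 239.7968252871471
[161.13159983 484.39198357 907.03480315] [0.153, -0.441, 0.837, -0.285] 565.5515195902215 321.0941191349685 237.30584790152236
[ 172.45938751 -495.62693306  230.8097952 ] [-5.55685420e-04  9.86021182e-01  1.66619087e-01  2.29587572e-05] 0.1 -18.700000000000003
```

View pics/t0.png

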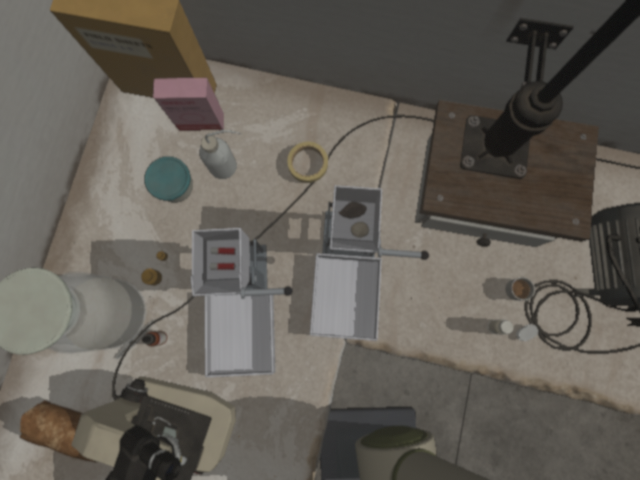

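View pics/s0.png

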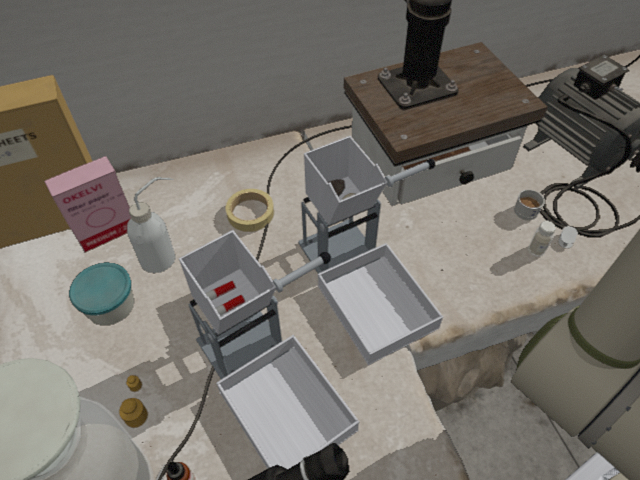

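Top: the battery bin (red cells at 226,258) is the left one, its bar ends in a ball at (288,291); the stone bin is right, at (355,220). In the side view the battery bin's ball is at (325,258). Next I measure the ball, bar and trays.

```bash
cat >> h.py <<'E'
from scipy.spatial.transform import Rotation as R
def rot(c):
    q=np.array(c['rotation']); return R.from_quat(q[[1,2,3,0]]).as_matrix() if q.size==4 else q
def pts(c):
    v,u=np.mgrid[0:480,0:640]; z=c['z_map']
    p=np.stack([(u-c['cx'])/c['fx']*z,(v-c['cy'])/c['fy']*z,z],-1)
    return p@rot(c).T+np.array(c['eye'])
E
python3 - <<'E'
from h import *
c=np.load('pics/t0.npy',allow_pickle=True).item();d=np.load('pics/s0.npy',allow_pickle=True).item()
P=pts(c);Q=pts(d)
f=lambda A,u,v:np.round(A[v,u]).tolist()
print('bench',f(P,290,390),f(Q,150,330))
print('ball',[f(P,u,291) for u in(286,288,290)],[f(Q,u,259) for u in(323,325,327)])
print('bar',[f(P,u,v) for u in(252,260,268,276) for v in (291,292,293,294)])
# bar: points z 225-260, pixels region
m=np.zeros((480,640),bool);m[285:300,250:283]=1;m&=(P[...,2]>235)&(P[...,2]<262);X=P[m]
print(len(X)); ctr=X.mean(0);w=np.linalg.svd(X-ctr)[2][0];print('bar top',ctr,w)
m=np.zeros((480,640),bool);m[250:300,278:328]=1;m&=(Q[...,2]>235)&(Q[...,2]<262);X=Q[m]
ctr=X.mean(0);w=np.linalg.svd(X-ctr)[2][0];print('bar side',len(X),ctr,w)
# trays: rim points z 36..46
for n,(u0,u1,v0,v1) in dict(bat=(195,280,285,380),stone=(305,385,250,345)).items():
    m=np.zeros((480,640),bool);m[v0:v1,u0:u1]=1;m&=(P[...,2]>34)&(P[...,2]<48)
    r=cv2.minAreaRect(P[m][:,:2].astype(np.float32));print(n,m.sum(),r,cv2.boxPoints(r).round().tolist())
# stone bin top
m=np.zeros((480,640),bool);m[180:262,320:385]=1;m&=(P[...,2]>190)&(P[...,2]<262);print('stonebin',P[m].min(0),P[m].max(0))
m=np.zeros((480,640),bool);m[240:262,385:430]=1;m&=(P[...,2]>200);print('stonebar',P[m].min(0),P[m].max(0))
#microscope
m=np.zeros((480,640),bool);m[375:480,70:240]=1;m&=(P[...,2]>60);print('micro',P[m].min(0),P[m].max(0))
E
```

```text
bench [346.0, 234.0, 1.0] [744.0, 466.0, 0.0]
ball [[553.0, 219.0, 251.0], [552.0, 215.0, 253.0], [553.0, 212.0, 249.0]] [[551.0, 219.0, 247.0], [548.0, 218.0, 250.0], [547.0, 215.0, 248.0]]
bar [[554.0, 280.0, 254.0], [553.0, 280.0, 249.0], [551.0, 281.0, 248.0], [549.0, 281.0, 247.0], [554.0, 266.0, 251.0], [552.0, 266.0, 250.0], [551.0, 266.0, 248.0], [549.0, 266.0, 249.0], [554.0, 252.0, 248.0], [552.0, 251.0, 251.0], [550.0, 252.0, 250.0], [548.0, 252.0, 247.0], [553.0, 237.0, 250.0], [551.0, 237.0, 249.0], [550.0, 237.0, 250.0], [548.0, 238.0, 244.0]]
218
bar top [553.30609217 255.42557574 248.96775174] [-0.02339068  0.99968958 -0.00858041]
bar side 522 [549.64270702 254.93750461 248.90208392] [-0.04804676  0.99879479 -0.01002336]
bat 552 ((483.5420837402344, 343.46331787109375), (194.64378356933594, 150.17237854003906), 1.058754801750183) [[385.0, 417.0], [388.0, 267.0], [582.0, 270.0], [579.0, 420.0]]
stone 583 ((554.34521484375, 101.46696472167969), (150.09820556640625, 188.42733764648438), 84.1280288696289) [[453.0, 36.0], [640.0, 17.0], [656.0, 166.0], [468.0, 186.0]]
stonebin [611.45080646  38.76468583 190.04874257] [748.55493315 137.7213936  257.7745021 ]
stonebar [498.81947521 -40.3833195  241.972747  ] [ 624.39130425  152.94947513 1059.2638213 ]
micro [217.25923517 152.94947513  60.16251994] [ 498.81947521  696.97091339 1059.2638213 ]
```

Emit:
play_rows(
  deltas=[
    [0,0,1,0,0,0,1],
    [0,0,1,0,0,0,1],
    [0.2,0.4,1,0,0,0.5,1],
    [0.4,0.75,0.6,0,0,0.5,1],
    [0.4,0.75,0,0,0,0.5,1],
    [0.4,0.75,0,0,0,0.5,1],
    [0.4,0.75,0,0,0,0.5,1],
    [0.4,0.75,0,0,0,0.5,1],
  ],
  squeeze=20,
)

```text
time_s: 0.77
eef_pos: [260.5, -329.0, 373.1]
ee_rot: [-0.0, 0.947, 0.32, 0.0]
force: [1.3, 0.1, -0.1]
grip_width: 1.0
```

Emit:
play_rows(
  deltas=[
    [0.4,0.75,0,0,0,0.5,1],
    [0.4,0.75,0,0,0,0.5,1],
    [0.4,0.75,0,0,0,0.5,1],
    [0.4,0.75,0,0,0,0.5,1],
    [0.4,0.75,0,0,0,0.5,1],
    [0.4,0.75,0,0,0,0.5,1],
    [0.4,0.75,0,0,0,0.5,1],
    [0.4,0.75,0,0,0,0.5,1],
  ],
)

```text
time_s: 1.43
eef_pos: [388.4, -88.9, 373.3]
ee_rot: [-0.0, 0.86, 0.51, -0.0]
force: [-0.5, -0.3, 0.5]
grip_width: 1.001
```

Emit:
play_rows(
  deltas=[
    [0.4,0.75,0,0,0,0.5,1],
    [0.4,0.75,0,0,0,0.5,1],
    [0.4,0.75,0,0,0,0.5,1],
    [0.4,0.75,0,0,0,0.5,1],
    [0.4,0.75,0,0,0,0.5,1],
    [0.4,0.75,0,0,0,0.5,1],
    [0,0,0,0,0,0.5,1],
    [0,0,0,0,0,0.5,1],
  ],
)

```text
time_s: 2.1
eef_pos: [484.4, 90.9, 372.4]
ee_rot: [-0.001, 0.734, 0.679, -0.001]
force: [-1.1, -1.0, 0.3]
grip_width: 1.0
```

```bash
python3 - <<'E'
from h import *
s=sensors.sense();q=np.array(s['ee_rot']);M=R.from_quat(q[[1,2,3,0]]).as_matrix()
print(s['time_s'],s['eef_pos'],M.round(3).tolist(),s['force'],np.round(s['joints'],2))
c=snap('wrist','w1.png');c['M']=M;T=np.array(c['tool_from_camera'])
print(T.round(2).tolist())
v,u=np.mgrid[0:480,0:640];z=c['z_map']
p=np.stack([(u-c['cx'])/c['fx']*z,(v-c['cy'])/c['fy']*z,z],-1)
P=(p@T[:3,:3].T+T[:3,3])@M.T+s['eef_pos']
np.save('pics/w1P.npy',P)
m=(z>0)&(P[...,2]>236)&(P[...,2]<260)&(abs(P[...,1]-250)<20)&(abs(P[...,0]-552)<25)
X=P[m];print(len(X), X.mean(0) if len(X) else '')
if len(X): print(np.percentile(X,[2,98],axis=0), np.linalg.svd(X-X.mean(0))[2][0])
E
```

```text
2.1 [484.37926023  90.8746802  372.44967147] [[0.079, 0.997, -0.002], [0.997, -0.079, 0.0], [-0.0, -0.002, -1.0]] [-1.11461858 -1.03391947  0.27246389] [-0.05  0.18  1.3   0.    1.66  0.03]
[[0.0, -0.96, -0.26, 67.8], [1.0, 0.0, 0.0, 0.28], [-0.0, -0.26, 0.96, -142.76], [0.0, 0.0, 0.0, 1.0]]
0
```

View pics/w1.png

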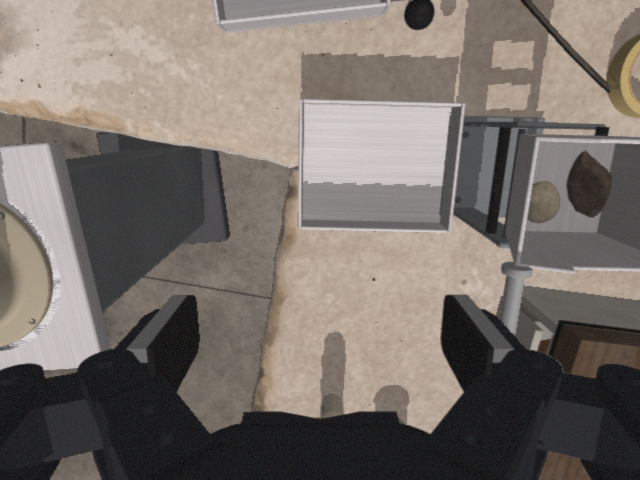

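The wrist view shows the stone bin and its tray (380,165); the battery bar's ball is at the top (420,12). I move over the battery bar for a closer measurement.

Emit:
play_rows(
  deltas=[
    [0.34,0.7,0,0,0,0.2,1],
    [0.34,0.7,0,0,0,0.2,1],
    [0.34,0.7,0,0,0,0.2,1],
    [0.34,0.7,0,0,0,0.2,1],
    [0.34,0.7,-0.5,0,0,0.2,1],
    [0,0,-0.5,0,0,0,1],
    [0,0,0,0,0,0,1],
  ],
)

```text
time_s: 2.73
eef_pos: [551.4, 230.0, 328.4]
ee_rot: [-0.002, 0.7, 0.714, -0.003]
force: [-0.4, -0.2, -1.1]
grip_width: 0.998
```

```bash
python3 - <<'E'
from h import *
s=sensors.sense();q=np.array(s['ee_rot']);M=R.from_quat(q[[1,2,3,0]]).as_matrix()
print(s['time_s'],s['eef_pos'],M.round(3).tolist(),s['force'],np.round(s['joints'],2))
c=snap('wrist','w2.png');T=np.array(c['tool_from_camera'])
v,u=np.mgrid[0:480,0:640];z=c['z_map']
p=np.stack([(u-c['cx'])/c['fx']*z,(v-c['cy'])/c['fy']*z,z],-1)
P=(p@T[:3,:3].T+T[:3,3])@M.T+s['eef_pos']
np.save('pics/w2P.npy',P)
m=(z>0)&(P[...,2]>236)&(P[...,2]<260)&(P[...,1]>195)&(P[...,1]<285)&(abs(P[...,0]-552)<20)
X=P[m];print(len(X))
for y in range(195,285,10):
    Y=X[abs(X[:,1]-y)<3]
    if len(Y)>5: print(y,len(Y),np.percentile(Y,[2,50,98],axis=0)[:,[0,2]].round(1).tolist())
E
```

```text
2.7333 [551.36171493 230.03951788 328.4496415 ] [[-0.021, 1.0, -0.008], [1.0, 0.021, -0.002], [-0.001, -0.008, -1.0]] [-0.37140735 -0.1607684  -1.14702661] [ 0.2   0.45  1.06 -0.    1.64  0.18]
2948
215 254 [[546.0, 246.6], [554.2, 251.6], [562.4, 253.9]]
225 228 [[548.0, 244.1], [553.9, 249.2], [559.8, 251.4]]
235 212 [[547.9, 244.1], [553.6, 248.9], [559.5, 250.8]]
245 216 [[547.7, 244.1], [553.4, 249.0], [559.1, 250.8]]
255 234 [[547.5, 243.9], [553.4, 248.9], [559.4, 250.8]]
265 232 [[547.3, 244.1], [553.2, 248.9], [559.1, 251.1]]
275 243 [[547.2, 244.1], [552.7, 248.9], [558.7, 250.8]]
```

View pics/w2.png

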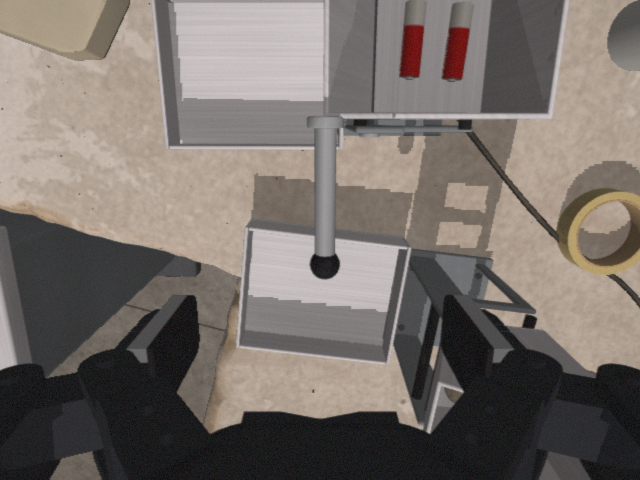

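The wrist view shows the bar centred at (325,190), running down to its ball at (325,265), with the two cells in the bin behind it. The bar's axis is at x 553.5, z 244.5, which matches the 244 given. Descend and grip.

Emit:
play_rows(
  deltas=[
    [0.05,0.4,0,0,0,0,1],
    [0,0,-0.5,0,0,0,1],
    [0,0,-0.5,0,0,0,1],
    [0,0,-0.5,0,0,0,1],
    [0,0,-0.5,0,0,0,1],
    [0,0,-0.5,0,0,0,1],
    [0,0,0,0,0,0,1],
  ],
)

```text
time_s: 3.37
eef_pos: [553.3, 244.1, 231.5]
ee_rot: [-0.001, 0.701, 0.714, -0.002]
force: [-0.4, 0.4, -0.6]
grip_width: 0.998
```

Emit:
play_rows(
  deltas=[
    [0,0,0,0,0,0,-1],
    [0,0,0,0,0,0,-1],
    [0,0,0,0,0,0,-1],
    [0,0,0,0,0,0,-1],
    [0,0,0,0,0,0,-1],
    [0,0,0,0,0,0,-1],
    [0,0,0,0,0,0,-1],
    [0,0,0,0,0,0,-1],
  ],
  squeeze=20,
)

```text
time_s: 4.03
eef_pos: [553.2, 245.4, 233.9]
ee_rot: [-0.001, 0.7, 0.714, -0.001]
force: [-5.3, -1.5, 4.6]
grip_width: 0.131
```

```bash
python3 - <<'E'
from h import *
s=sensors.sense();print(s['time_s'],s['eef_pos'],s['force'],s['grip_width'],np.round(s['joints'],2))
# planned arc in stand frame, rows of (dx,dz) in units of 40 mm
yaw=np.radians(1.2);N=40;t=np.linspace(0,1,N+1);q=1.95*t
x=-100*np.sin(.349+q);z=100*np.cos(.349+q)
dx,dz=np.diff(x)/40,np.diff(z)/40
for i in range(N): print(i,'%.2f  %.2f %.3f  %.2f'%(q[i+1],dx[i]*np.cos(yaw),dx[i]*np.sin(yaw),dz[i]))
E
```

```text
4.0333 [553.24186317 245.36719461 233.86929012] [-5.33024907 -1.5322801   4.57916915] 0.13050978178164355 [0.22 0.49 1.23 0.   1.42 0.2 ]
0 0.05  -0.11 -0.002  -0.04
1 0.10  -0.11 -0.002  -0.05
2 0.15  -0.11 -0.002  -0.06
3 0.20  -0.11 -0.002  -0.06
4 0.24  -0.10 -0.002  -0.07
5 0.29  -0.10 -0.002  -0.07
6 0.34  -0.10 -0.002  -0.08
7 0.39  -0.09 -0.002  -0.08
8 0.44  -0.09 -0.002  -0.08
9 0.49  -0.08 -0.002  -0.09
10 0.54  -0.08 -0.002  -0.09
11 0.59  -0.07 -0.002  -0.10
12 0.63  -0.07 -0.001  -0.10
13 0.68  -0.07 -0.001  -0.10
14 0.73  -0.06 -0.001  -0.11
15 0.78  -0.05 -0.001  -0.11
16 0.83  -0.05 -0.001  -0.11
17 0.88  -0.04 -0.001  -0.11
18 0.93  -0.04 -0.001  -0.12
19 0.97  -0.03 -0.001  -0.12
20 1.02  -0.03 -0.001  -0.12
21 1.07  -0.02 -0.000  -0.12
22 1.12  -0.02 -0.000  -0.12
23 1.17  -0.01 -0.000  -0.12
24 1.22  -0.00 -0.000  -0.12
25 1.27  0.00 0.000  -0.12
26 1.32  0.01 0.000  -0.12
27 1.36  0.01 0.000  -0.12
28 1.41  0.02 0.000  -0.12
29 1.46  0.03 0.001  -0.12
30 1.51  0.03 0.001  -0.12
31 1.56  0.04 0.001  -0.12
32 1.61  0.04 0.001  -0.11
33 1.66  0.05 0.001  -0.11
34 1.71  0.05 0.001  -0.11
35 1.75  0.06 0.001  -0.11
36 1.80  0.06 0.001  -0.10
37 1.85  0.07 0.001  -0.10
38 1.90  0.07 0.002  -0.10
39 1.95  0.08 0.002  -0.09
```

The grip holds, but the bar lies near the pad tips: TCP z is 234 and should be 225. I regrip lower.

Emit:
play_rows(
  deltas=[
    [0,0,0,0,0,0,-0.2],
    [0,0,0,0,0,0,-0.2],
    [0,0,0,0,0,0,-0.2],
    [0,0,-0.1,0,0,0,-0.2],
    [0,0,-0.1,0,0,0,-0.2],
    [0,0,0,0,0,0,-0.2],
  ],
)

```text
time_s: 4.53
eef_pos: [553.8, 245.2, 224.1]
ee_rot: [-0.0, 0.7, 0.714, -0.001]
force: [0.8, 0.5, -1.2]
grip_width: 0.399
```

Emit:
play_rows(
  deltas=[
    [0,0,0,0,0,0,-1],
    [0,0,0,0,0,0,-1],
    [0,0,0,0,0,0,-1],
    [0,0,0,0,0,0,-1],
    [0,0,0,0,0,0,-1],
    [0,0,0,0,0,0,-1],
  ],
)

```text
time_s: 5.03
eef_pos: [553.2, 245.3, 225.3]
ee_rot: [-0.001, 0.7, 0.714, -0.001]
force: [-4.6, -0.5, 1.4]
grip_width: 0.132
```

Emit:
play_rows(
  deltas=[
    [-0.11,0,-0.04,0,0,0,-1],
    [-0.11,0,-0.05,0,0,0,-1],
    [-0.11,0,-0.06,0,0,0,-1],
    [-0.11,0,-0.06,0,0,0,-1],
    [-0.1,0,-0.07,0,0,0,-1],
    [-0.1,0,-0.07,0,0,0,-1],
    [-0.1,0,-0.08,0,0,0,-1],
    [-0.09,0,-0.08,0,0,0,-1],
  ],
)

```text
time_s: 5.7
eef_pos: [520.5, 245.0, 204.5]
ee_rot: [0.0, 0.7, 0.714, -0.0]
force: [-0.0, -4.2, 4.1]
grip_width: 0.13
```

Emit:
play_rows(
  deltas=[
    [-0.09,0,-0.08,0,0,0,-1],
    [-0.08,0,-0.09,0,0,0,-1],
    [-0.08,0,-0.09,0,0,0,-1],
    [-0.07,0,-0.1,0,0,0,-1],
    [-0.07,0,-0.1,0,0,0,-1],
    [-0.07,0,-0.1,0,0,0,-1],
    [-0.06,0,-0.11,0,0,0,-1],
    [-0.05,0,-0.11,0,0,0,-1],
  ],
)

```text
time_s: 6.37
eef_pos: [497.4, 245.1, 173.2]
ee_rot: [-0.0, 0.7, 0.714, -0.001]
force: [-1.0, -5.6, 2.0]
grip_width: 0.134
```

Emit:
play_rows(
  deltas=[
    [-0.05,0,-0.11,0,0,0,-1],
    [-0.04,0,-0.11,0,0,0,-1],
    [-0.04,0,-0.12,0,0,0,-1],
    [-0.03,0,-0.12,0,0,0,-1],
    [-0.03,0,-0.12,0,0,0,-1],
    [-0.02,0,-0.12,0,0,0,-1],
    [-0.02,0,-0.12,0,0,0,-1],
    [-0.01,0,-0.12,0,0,0,-1],
  ],
)

```text
time_s: 7.03
eef_pos: [487.6, 244.9, 135.3]
ee_rot: [-0.0, 0.7, 0.714, -0.001]
force: [0.1, -6.7, 0.8]
grip_width: 0.131
```

Emit:
play_rows(
  deltas=[
    [0,0,-0.12,0,0,0,-1],
    [0,0,-0.12,0,0,0,-1],
    [0.01,0,-0.12,0,0,0,-1],
    [0.01,0,-0.12,0,0,0,-1],
    [0.02,0,-0.12,0,0,0,-1],
    [0.03,0,-0.12,0,0,0,-1],
    [0.03,0,-0.12,0,0,0,-1],
    [0.04,0,-0.12,0,0,0,-1],
  ],
)

```text
time_s: 7.7
eef_pos: [491.6, 245.0, 96.0]
ee_rot: [-0.002, 0.7, 0.714, -0.003]
force: [-6.8, -5.6, -1.3]
grip_width: 0.126
```

Emit:
play_rows(
  deltas=[
    [0.04,0,-0.11,0,0,0,-1],
    [0.05,0,-0.11,0,0,0,-1],
    [0.05,0,-0.11,0,0,0,-1],
    [0.06,0,-0.11,0,0,0,-1],
    [0.06,0,-0.1,0,0,0,-1],
    [0.07,0,-0.1,0,0,0,-1],
    [0.07,0,-0.1,0,0,0,-1],
    [0.08,0,-0.09,0,0,0,-1],
  ],
)

```text
time_s: 8.37
eef_pos: [508.6, 245.2, 61.2]
ee_rot: [-0.004, 0.7, 0.714, -0.005]
force: [-11.5, -2.1, -6.9]
grip_width: 0.126
```

```bash
python3 - <<'E'
from h import *
snap('top','t1.png');snap('side','s1.png');s=sensors.sense();print(s['time_s'],s['eef_pos'],s['force'],s['grip_width'])
a=cv2.imread('pics/t1.png')[150:400,150:450];b=cv2.imread('pics/s1.png')[100:480,100:480]
cv2.imwrite('pics/ab1.png',np.hstack([cv2.resize(a,(400,333)),cv2.resize(b,(333,333))]))
E
```

```text
8.4667 [508.88838629 245.22723012  60.9223742 ] [-10.33780531  -3.07144074  -9.26496393] 0.12908827217441926
```

View pics/ab1.png

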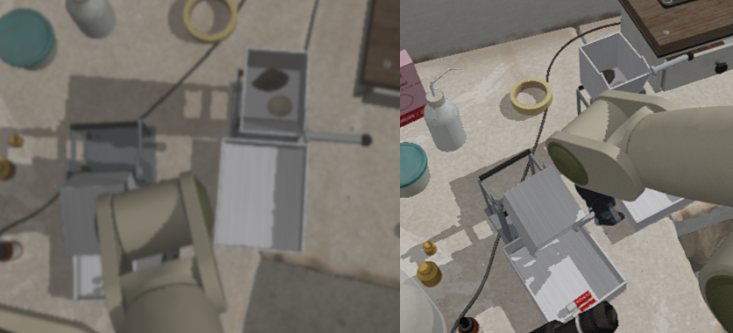

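The picture shows the bin tipped over its tray (side inset ~545,205) and red cell(s) in the tray at ~(582,302); the stone bin is still upright. I give a small final nudge, then open and back off upward.

Emit:
play_rows(
  deltas=[
    [0.08,0,-0.05,0,0,0,-1],
    [0,0,0,0,0,0,-1],
    [0,0,0,0,0,0,1],
    [0,0,0,0,0,0,1],
    [0,0,0,0,0,0,1],
    [0,0,0,0,0,0,1],
    [0,0,0,0,0,0,1],
    [0,0,0,0,0,0,1],
  ],
)

```text
time_s: 9.13
eef_pos: [516.6, 245.4, 62.7]
ee_rot: [0.0, 0.7, 0.714, 0.0]
force: [-0.4, 0.5, 0.1]
grip_width: 0.961
```

Emit:
play_rows(
  deltas=[
    [0,0,0.3,0,0,0,1],
    [0,0,0.5,0,0,0,1],
    [0,0,0.7,0,0,0,1],
    [0,0,0.8,0,0,0,1],
    [0,0,0.8,0,0,0,1],
    [0,0,0.8,0,0,0,1],
    [0,0,0.8,0,0,0,1],
    [0,0,0.8,0,0,0,1],
  ],
)

```text
time_s: 9.8
eef_pos: [516.2, 245.3, 284.4]
ee_rot: [0.0, 0.7, 0.714, 0.0]
force: [-0.8, -0.1, 0.2]
grip_width: 0.995
```

Emit:
play_rows(
  deltas=[
    [0,0,0.8,0,0,0,1],
    [0,0,0.8,0,0,0,1],
    [-0.1,-0.7,0.3,0,0,0,1],
    [-0.1,-0.7,0,0,0,0,1],
    [-0.1,-0.7,0,0,0,0,1],
    [-0.1,-0.7,0,0,0,0,1],
    [-0.1,-0.7,0,0,0,0,1],
    [-0.1,-0.7,0,0,0,0,1],
  ],
)

```text
time_s: 10.47
eef_pos: [492.0, 76.2, 358.7]
ee_rot: [0.0, 0.7, 0.714, 0.0]
force: [0.5, -0.2, -0.3]
grip_width: 1.0
```

Emit:
play_rows(
  deltas=[
    [-0.1,-0.7,0,0,0,0,1],
    [-0.1,-0.7,0,0,0,0,1],
    [-0.1,-0.7,0,0,0,0,1],
    [-0.1,-0.7,0,0,0,0,1],
    [-0.1,-0.7,0,0,0,0,1],
    [-0.1,-0.7,0,0,0,0,1],
    [0,0,0,0,0,0,1],
    [0,0,0,0,0,0,1],
  ],
)

```text
time_s: 11.13
eef_pos: [468.3, -91.5, 358.6]
ee_rot: [-0.0, 0.701, 0.714, 0.0]
force: [-0.3, -0.2, 0.5]
grip_width: 0.996
```

```bash
python3 - <<'E'
from h import *
c=snap('top','t2.png');d=snap('side','s2.png');s=sensors.sense();print(s['time_s'],s['eef_pos'],s['force'],np.round(s['joints'],2))
a=cv2.imread('pics/t2.png')[150:400,150:450];b=cv2.imread('pics/s2.png')[100:480,100:480]
cv2.imwrite('pics/ab2.png',np.hstack([cv2.resize(a,(400,333)),cv2.resize(b,(333,333))]))
for n,k in(('top',c),('side',d)):
    P=pts(k);h=cv2.cvtColor(k['pixels'],cv2.COLOR_RGB2HSV)
    m=(((h[...,0]<8)|(h[...,0]>172))&(h[...,1]>150)&(h[...,2]>70)&(P[...,0]>375)&(P[...,0]<600)&(P[...,1]>260)&(P[...,1]<430)).astype(np.uint8)
    N,l,st,ce=cv2.connectedComponentsWithStats(m)
    for i in range(1,N):
        if st[i,4]>8: print(n,st[i,4],ce[i].round(),np.median(P[l==i],0).round())
    m=(P[...,2]>60)&(P[...,2]<110)&(P[...,1]>205)&(P[...,1]<285)&(P[...,0]>470)&(P[...,0]<550)
    if m.sum(): print(n,'bar',m.sum(),np.median(P[m],0),P[m].max(0))
    m=(P[...,2]>225)&(P[...,2]<270)&(P[...,1]>20)&(P[...,1]<150)&(P[...,0]>600)&(P[...,0]<760);print('stone',P[m].min(0),P[m].max(0))
E
```

```text
11.2333 [468.53429997 -90.1554772  358.68349556] [-0.18029707  1.18131808 -0.26523594] [-0.44  0.15  1.38  0.    1.61 -0.46]
top 28 [241. 368.] [399. 340.  20.]
top bar 217 [513.26390815 243.71015559  88.91033588] [522.63672138 284.49122367  94.70016137]
stone [611.09704852  20.02353816 225.09079298] [749.02069694 137.72543549 258.07832349]
side 129 [308. 441.] [412. 342.  19.]
side 74 [314. 448.] [399. 342.  19.]
side bar 322 [509.02752877 238.49778278  88.73131137] [518.91927316 284.15093033  95.8198821 ]
stone [608.48136986  20.53457505 225.00961616] [748.41989424 137.69913151 258.53507301]
```

View pics/ab2.png

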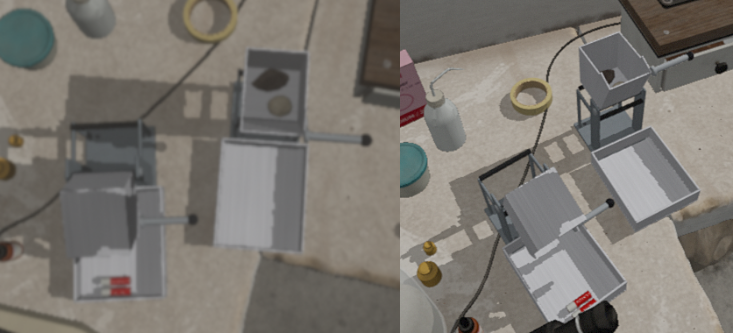

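Both cells lie in the tray: red bodies at (120,286) in the top inset and (584,301) in the side inset. The bar is at the stop height, with its top surface at 89 mm (axis about 83 mm). The stone bin is unchanged. I hand the job in.

```bash
python3 -c "
from rig import order
print(order.finish_job())"
```

```text
the job is handed in; nothing more can be done
None
```

The battery bin is tipped to its stop and both cells are in its catch tray. I handed the job in at about 11 s of the 42 s allowed; it returns no verdict.

I gripped the bar, regripped once about 9 mm lower because it first sat near the pad tips, and pulled it along its arc. I then let go, lifted clear and moved the arm away.

**Last checks (top and side cameras, just before handing in):**
- **Bin tilt:** the bar axis is about 83 mm high, which matches the stop at 1.95 rad.
- **Cells:** both lie in the tray, about 175 and 188 mm in front of the pivot and near mid-width. Their tops are at about 20 mm, below the 42 mm rim. The side view showed the two cells separately, while in the top view they merged into one red patch. I did not measure their speed.
- **Stone bin:** it is unmoved, with the same outline as before to within camera accuracy.
- **Forces:** the readings at the end of each move stayed below about 15 N. They were near zero after I let go, so the robot was touching nothing.

No check failed or disagreed.

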